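# Flip the stock tags at the electronics bench

## Robot

A 6-joint arm with a two-finger parallel gripper is mounted at the origin on the work surface. World frame = base frame: x ahead of the robot, y to its left, z up, the work surface at z = 0. Lengths are in m, angles in rad, forces in N, time in s.
With the tool pointing down it reaches from about 0.325 to 0.775 m from the base axis. Payload 9.3 kg.
Tool frame: the origin (TCP) lies midway between the tips of the shut fingers; the grasp point (between the pads) lies 19 mm behind it; y points along the fingers, z is the direction in which the jaws open and shut, and the axes are right-handed (so a half turn about y gives the same grasp; the last joint's range is limited). The gripper opens to 85 mm and grips with 20 to 120 N. Pads are 22 mm wide; open, the fingers measure 114 mm over their backs; the gripper's body (76 mm by 85 mm) begins 54 mm behind the grasp point. The pads swing forward as they close: fully open they stand 13 mm farther back than shut.
Start: joints at [-0.153, 0.259, 0.021, 1.334, 0, 1.418], TCP at [0.55, -0, 0.231] pointing down, gripper open.
Joint ranges: [-3.04, 3.04], [-0.91, 1.82], [-1.04, 1.36], [-1.92, 1.95], [-1.52, 1.45], [-3.14, 3.14]. Speed limits (rad/s): [2.22, 2.22, 2.79, 3.14, 3.14, 3.14].

## Interface

Orientations are given as a unit quaternion [x, y, z, w].
In Python, from cell import env, eyes, job gives the robot as it stands. The module is installed in compiled form; this text tells all that it offers.
- The arm moves only by the tool servo_tool, never from a script. Its argument "rows" is a list of rows, each a list of 6 numbers: the shift along the tool's x, y, z in mm, then the turn, a rotation vector about the tool's x, y, z in degrees. A call has 1 to 12 rows; each row is the pose to reach, as a shift and turn from the pose measured when the call began, along the tool's axes at that moment; what a row does not reach only later rows make up. A row lasts 1/10 s, in which the tool goes at most 50 mm and 8.59 degrees, less where a joint would pass 70% of its speed; a pose out of reach is approached as far as the arm can. A call with a gripper value outside its range is refused whole. "hand" is the finger opening in mm, from 0 to 85.4, set as the call begins (left out, the last holds). The fingers move at their own pace and stop on an object; "newtons" is the grip in N (left out, the last holds). Time passes only in rows, so rows that repeat a pose let the fingers close. It gives the time, the measured TCP pose, the force and the opening at its end, in the units of the state.
- env.sense(): the state, without advancing time (a new reading comes with each control period).
- eyes.capture(name): name is "scene" or "side" or "wrist"; returns the picture (384x512x3 uint8, blue, green, red); there is no depth.
- eyes.camera_model(name): a dict with "fx", "fy", "cx", "cy" (pixels), "eye" and "rotation" of the camera in the world; the wrist camera has in their place "T_tool_cam" (4x4, takes a point from camera to tool coordinates, whose origin is the TCP and whose axes are the tool frame's). Camera axes: x right, y up, looking along -z (the intrinsics and any distortion apply to the point x, -y, -z); pixel columns grow to the right and rows downward; lengths in m; the calibration is good to about 2 mm. The wrist camera is an equidistant fisheye: a pixel r from the principal point sees the ray r / f radians off the axis. A picture is of the moment at which its call begins: read the wrist's pose just before it. camera_model takes no time and is no camera call.
- job.job_done(): hands the job in, once; it reports no verdict.
The state is a dict: "time": time; "joint_positions": joint angles; "dq": joint speeds; "tau": joint torques, N m; "position": TCP position; "eef_rot": TCP orientation; "ft_force": force on the tool from outside, world axes, zero at the start; "ft_torque": the same for the moment, N m; "finger_gap": opening from 0.0 (shut) to 1.0 (fully open).
Only numpy, scipy, OpenCV 4.12 (cv2) and the standard library are available. Lean on these libraries where they do the work, as an engineer would, in place of code of your own. Each camera call takes 0.05 s, during which the arm holds its last target. There are 200 camera calls.

## Task

Each bin of the station has a hinged two-coloured tag on the post behind it, turning like a page. With a fingertip, gently push tags over until they lie at their stop, so that only the full bins show the green face and the nearly empty one shows red; the shown face is the one turned upward and away from the bins. Nothing is gripped or picked up, and the bins, spool, bottle and screwdriver stay where they are.

Things in the scene. Friction and masses are not known exactly. Their poses are not given: they have to be found in the camera images.
- station: Fixed station: grey tray 185 x 460 mm, 6 mm thick, with a rail 26 mm wide, 30 mm high along its far edge. Origin at table level on the line of posts, mid-row; x points from bins to tags (away from the robot), y along the row. Places at y = -165, -55, 55, 165 mm: post at x = 0, bin centre at x = -85 mm. Behind a resting tag (-x) a fingertip fits above the bin. A swinging tag rises to 115 mm: push high, tip about 80 mm up.
- post_a: Fixed steel post of one tag, 7 mm thick, top at 105 mm (posts a to d stand in any order). Origin at table level, axes as the station's. Its bin is the one 85 mm away on its -x side. Hinge axis: through (0, 0, 55 mm), leaning 25 degrees towards the bins, upward direction (-0.423, 0, 0.906). The tag is a 3 mm plate from 6 to 45 mm off the axis, and 0 to 45 mm along it from that point.
- tag_a (a joint): Angle (rad) of the tag on post a, a 30 g page. 0: it points along (0.906, 0, 0.423) of the post; positive is towards +y. Stops: +1.45 (lies to +y, green shown) and -1.45 (lies to -y, red shown). Shown is the face turned up and to +x; the other colour is on its back. Swings freely; once 0.3 rad past 0 it falls by itself to that stop.
- post_b: Fixed steel post of one tag, 7 mm thick, top at 105 mm (posts a to d stand in any order). Origin at table level, axes as the station's. Its bin is the one 85 mm away on its -x side. Hinge axis: through (0, 0, 55 mm), leaning 25 degrees towards the bins, upward direction (-0.423, 0, 0.906). The tag is a 3 mm plate from 6 to 45 mm off the axis, and 0 to 45 mm along it from that point.
- tag_b (a joint): Angle (rad) of the tag on post b, a 30 g page. 0: it points along (0.906, 0, 0.423) of the post; positive is towards +y. Stops: +1.45 (lies to +y, green shown) and -1.45 (lies to -y, red shown). Shown is the face turned up and to +x; the other colour is on its back. Swings freely; once 0.3 rad past 0 it falls by itself to that stop.
- post_c: Fixed steel post of one tag, 7 mm thick, top at 105 mm (posts a to d stand in any order). Origin at table level, axes as the station's. Its bin is the one 85 mm away on its -x side. Hinge axis: through (0, 0, 55 mm), leaning 25 degrees towards the bins, upward direction (-0.423, 0, 0.906). The tag is a 3 mm plate from 6 to 45 mm off the axis, and 0 to 45 mm along it from that point.
- tag_c (a joint): Angle (rad) of the tag on post c, a 30 g page. 0: it points along (0.906, 0, 0.423) of the post; positive is towards +y. Stops: +1.45 (lies to +y, green shown) and -1.45 (lies to -y, red shown). Shown is the face turned up and to +x; the other colour is on its back. Swings freely; once 0.3 rad past 0 it falls by itself to that stop.
- post_d: Fixed steel post of one tag, 7 mm thick, top at 105 mm (posts a to d stand in any order). Origin at table level, axes as the station's. Its bin is the one 85 mm away on its -x side. Hinge axis: through (0, 0, 55 mm), leaning 25 degrees towards the bins, upward direction (-0.423, 0, 0.906). The tag is a 3 mm plate from 6 to 45 mm off the axis, and 0 to 45 mm along it from that point.
- tag_d (a joint): Angle (rad) of the tag on post d, a 30 g page. 0: it points along (0.906, 0, 0.423) of the post; positive is towards +y. Stops: +1.45 (lies to +y, green shown) and -1.45 (lies to -y, red shown). Shown is the face turned up and to +x; the other colour is on its back. Swings freely; once 0.3 rad past 0 it falls by itself to that stop.
- bin_full_1: Loose blue open bin, 85 x 76 x 40 mm high (a heap may reach 46 mm above its underside), full to the rim with yellow capacitors. Stands on the tray, 6 mm above the table, at any of the four places. Origin at the centre of its underside. To be left in place.
- bin_full_2: Loose blue open bin, 85 x 76 x 40 mm high (a heap may reach 46 mm above its underside), full to the rim with copper-coloured capacitors. Stands on the tray, 6 mm above the table, at any of the four places. Origin at the centre of its underside. To be left in place.
- bin_full_3: Loose blue open bin, 85 x 76 x 40 mm high (a heap may reach 46 mm above its underside), full to the rim with white capacitors. Stands on the tray, 6 mm above the table, at any of the four places. Origin at the centre of its underside. To be left in place.
- bin_low: Loose blue open bin, 85 x 76 x 40 mm high (a heap may reach 46 mm above its underside), NOT full: only three yellow capacitors on its floor. Stands on the tray, 6 mm above the table, at any of the four places. Origin at the centre of its underside. To be left in place.
- spool: Bystander: grey wire spool standing on end, 50 mm across, 40 mm high, on the table beyond the rail; origin at the centre of its underside.
- flux: Bystander: small amber flux bottle, 32 mm across, 70 mm high, on the table beside the +y end of the station; origin at the centre of its underside.
- driver: Bystander: orange-handled screwdriver, 150 mm long, lying along its x axis on the table beside the -y end of the station; origin at the middle of its underside.
Things that resemble listed ones, but are neither listed nor needed, are in the scene too. There is more than one size of the bin_full_1; the job needs the middle-sized. What is shaped like the bin_full_2 but black or pink is not meant.

How it is judged:
By the outcome, as a careful person would: the job done as asked, in the order asked, and still so for the second after the job is handed in, with the robot touching nothing.
It also fails if it takes over 56 s, if anything falls off the work surface, if the arm or the gripper's body presses on something with over 40 N, if the wrist force passes 120 N, or if a joint passes its speed limit or range.

## Working session

There is one attempt and no reset: what is moved stays moved. The work goes in short steps, Python scripts to look and compute and a tool call to move; the robot and the scene stay as the last step left them, time stands still between calls to the robot, and variables do not carry over. Pictures are saved under pics/ and viewed, about 8 in all and at most 12, crops included, and the job is handed in when it is done.

Besides the shell and the picture viewer there is one more tool, called after ">>>" by a JSON object that holds its "method" and its "body". servo_tool: Moves the arm, as the interface text tells. Its arguments: {"type":"object","properties":{"rows":{"type":"array"},"hand":{"type":"number"},"newtons":{"type":"number"}},"required":["rows"]}

```bash
mkdir -p pics
python3 - <<'E'
from cell import env,eyes,job
import cv2
s=env.sense();print(s['time'],s['position'],s['eef_rot'],s['finger_gap'])
for n in("scene","side"):
    cv2.imwrite(f"pics/{n}1.png",cv2.resize(eyes.capture(n),(800,600),interpolation=cv2.INTER_CUBIC))
    print(n,eyes.camera_model(n))
print(eyes.camera_model("wrist"))
E
```

```text
0.0 [5.49709076e-01 4.70399830e-05 2.30665806e-01] [-0.50026374  0.50040273 -0.49961907  0.49971399] 1.0006245312057667
scene {'fx': 486.65812459295074, 'fy': 486.65812459295074, 'cx': 259.69329648951134, 'cy': 195.46789685138003, 'eye': array([1.1220153 , 0.76774211, 0.67171383]), 'rotation': array([0.1590775 , 0.46238981, 0.81730052, 0.3048112 ])}
side {'fx': 366.43493508044435, 'fy': 366.43493508044435, 'cx': 257.8739949319152, 'cy': 191.305950316927, 'eye': array([ 0.36681258, -0.56698201,  0.70406193]), 'rotation': array([ 0.37109361, -0.03769644, -0.10593064,  0.9217631 ])}
{'fx': 297.3186396354542, 'fy': 297.3186396354542, 'cx': 255.3976475190282, 'cy': 192.45878651740296, 'T_tool_cam': array([[-4.45529840e-04, -9.62990054e-01, -2.69536560e-01,
        -6.79060811e-02],
       [-9.31981217e-04,  2.69536870e-01, -9.62989620e-01,
        -1.42925173e-01],
       [ 9.99999466e-01, -1.77837600e-04, -1.01757536e-03,
        -3.80021121e-05],
       [ 0.00000000e+00,  0.00000000e+00,  0.00000000e+00,
         1.00000000e+00]])}
```

View pics/scene1.png

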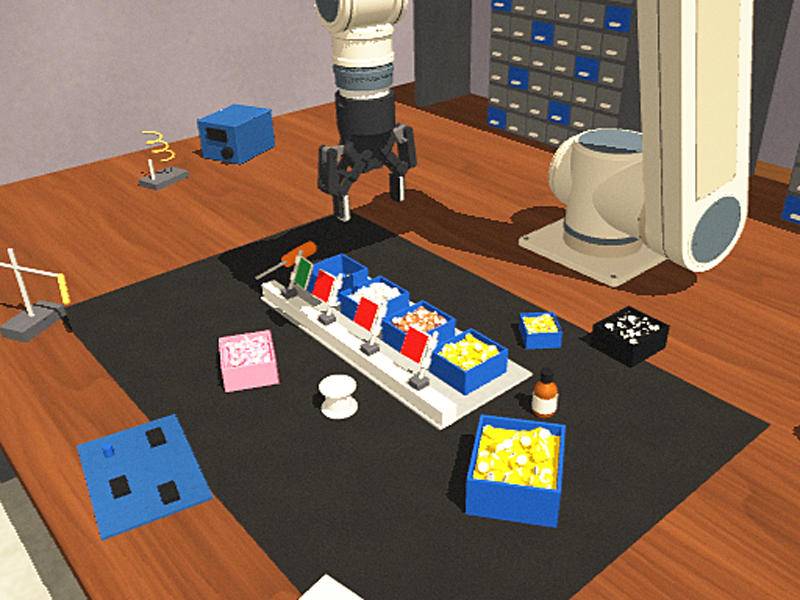

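View pics/side1.png

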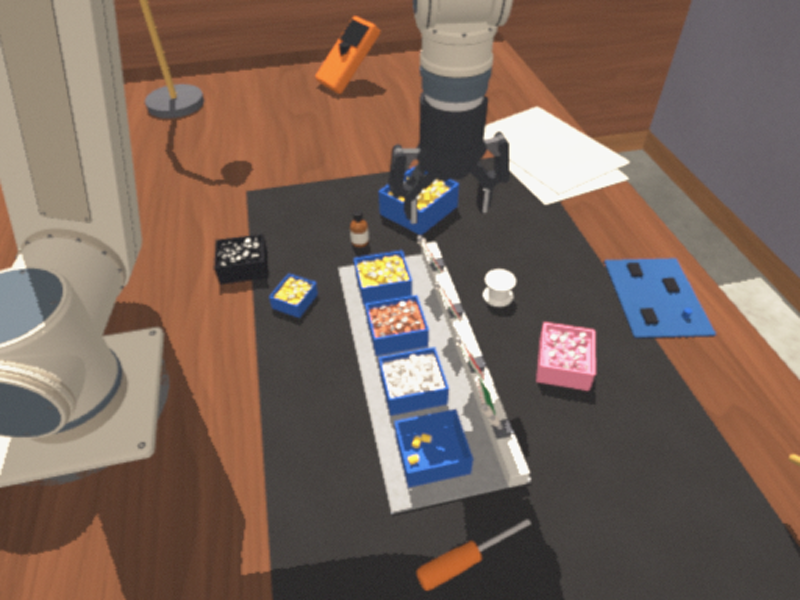

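Reading: along the row from the −y (screwdriver) end, the bins are low, white, copper, yellow. The low bin's tag shows green at (303,272) in the scene view, and the other three show red at (323,288), (367,315) and (414,346). All four need flipping. Next I fit the station pose.

```bash
cat > h.py <<'E'
import numpy as np,cv2
from scipy.spatial.transform import Rotation as R
from cell import env,eyes,job
def cast(name,px,z):
    m=eyes.camera_model(name);px=np.atleast_2d(px)
    d=np.c_[(px[:,0]-m['cx'])/m['fx'],-(px[:,1]-m['cy'])/m['fy'],-np.ones(len(px))]
    d=R.from_quat(m['rotation']).apply(d)
    return m['eye']+d*((z-m['eye'][2])/d[:,2])[:,None]
def blobs(mask,amin):
    n,l,st,c=cv2.connectedComponentsWithStats(mask.astype(np.uint8))
    return [(st[i,4],c[i]) for i in range(1,n) if st[i,4]>=amin]
def masks(im):
    h=cv2.cvtColor(im,cv2.COLOR_BGR2HSV).astype(int);H,S,V=h[...,0],h[...,1],h[...,2]
    return ((H<4)|(H>174))&(S>200)&(V>120),(abs(H-65)<20)&(S>120)&(V>50),(abs(H-110)<12)&(S>150)&(V>50)
E
python3 - <<'E'
from h import *
r,g,b=masks(eyes.capture("scene"))
P=[]
for n,m in(("red",r),("green",g)):
    for a,c in blobs(m,40):
        w=cast("scene",c,.0767)[0];print(n,a,c*800/512,w.round(4))
        if 180<c[0]<280 and 160<c[1]<240:P.append((w[:2],n))
P.sort(key=lambda t:t[0][1])
# model
ys=[-.165,-.055,.055,.165]
M=np.array([[-.0067,y+(.0253 if t[1]=="green" else -.0253)] for y,t in zip(ys,P)])
W=np.array([t[0] for t in P])
mc,wc=M.mean(0),W.mean(0)
A=(M-mc).T@(W-wc);th=np.arctan2(A[0,1]-A[1,0],A[0,0]+A[1,1])
c,s=np.cos(th),np.sin(th);Q=np.array([[c,-s],[s,c]]);o=wc-Q@mc
print("th",th,"o",o,"res mm",((M@Q.T+o-W)*1e3).round(1))
im=eyes.capture("side");r,g,b=masks(im)
for a,cc in blobs(b,150):
    print("blue",a,cc*800/512)
# bin outlines: hull of blue comps
n,l,st,ce=cv2.connectedComponentsWithStats(b.astype(np.uint8))
for i in range(1,n):
    if st[i,4]>150 and 230<ce[i][0]<310 and ce[i][1]>150:
        pts=cv2.convexHull(np.argwhere(l==i)[:,::-1].astype(np.int32))[:,0]
        w=cast("side",pts.mean(0),.03)[0];print("bin",ce[i],w,(Q.T@(w[:2]-o)).round(4))
for n,xy in(("posts",0),("x-85",-.085)):
    for y in ys: print(n,y,(Q@[xy,y]+o).round(4))
E
```

```text
red 162 [322.39583333 285.55169753] [ 0.5626 -0.1177  0.0767]
red 197 [365.10945431 312.91243655] [ 0.5623 -0.0078  0.0767]
red 239 [413.28451883 344.04419456] [0.5625 0.1017 0.0767]
green 114 [302.19298246 272.35471491] [ 0.5623 -0.1754  0.0767]
th -0.0002176081317002241 o [ 0.56911421 -0.03715608] res mm [[ 0.1 -1.5]
 [-0.2  0.2]
 [ 0.1  0.4]
 [-0.   0.9]]
blue 634 [418.71796136 208.60607256]
blue 357 [386.06442577 293.87254902]
blue 194 [294.02384021 303.51159794]
blue 320 [399.92675781 341.35742188]
blue 339 [416.97087021 400.70519912]
blue 1527 [434.04346758 447.2464391 ]
bin [247.08123249 188.07843137] [0.47551192 0.07859828 0.03      ] [-0.0936  0.1157]
bin [255.953125 218.46875 ] [ 0.47925649 -0.02189986  0.03      ] [-0.0899  0.0152]
bin [266.86135693 256.45132743] [ 0.48085867 -0.13461688  0.03      ] [-0.0882 -0.0975]
bin [277.78781925 286.23772102] [ 0.48532243 -0.20524701  0.03      ] [-0.0838 -0.1681]
posts -0.165 [ 0.5691 -0.2022]
posts -0.055 [ 0.5691 -0.0922]
posts 0.055 [0.5691 0.0178]
posts 0.165 [0.5692 0.1278]
x-85 -0.165 [ 0.4841 -0.2021]
x-85 -0.055 [ 0.4841 -0.0921]
x-85 0.055 [0.4841 0.0179]
x-85 0.165 [0.4842 0.1279]
```

The fit is good: yaw ≈ 0, station origin at (0.569, −0.037), residuals ≤ 1.5 mm. In tool axes, world +x is tool +z, world +y is tool −x, and up is tool −y. First tag is the low bin's (post at 0.569, −0.202): shut the fingers, move behind it and descend.

>>> {"method": "servo_tool", "body": {"rows": [[45,15,-10,0,0,0],[90,30,-26,0,0,0],[135,50,-26,0,0,0],[170,70,-26,0,0,0],[170,70,-26,0,0,0],[170,80,-26,0,0,0],[170,110,-26,0,0,0],[170,140,-26,0,0,0],[170,150,-26,0,0,0],[170,150,-26,0,0,0],[170,150,-26,0,0,0]], "hand": 0, "newtons": 20}}

```text
time: 1.3
position: [0.5244, -0.1696, 0.082]
eef_rot: [0.5, -0.5, 0.5, -0.5]
ft_force: [0.1, -0.7, 0.6]
finger_gap: 0.001
```

Run:
```python
from h import *
a=eyes.capture("scene")[130:270,140:300];b=eyes.capture("side")[130:350,200:370]
cv2.imwrite("pics/p3.png",np.hstack([cv2.resize(a,(457,400)),cv2.resize(b,(309,400))]))
```

```text
(no output)
```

View pics/p3.png

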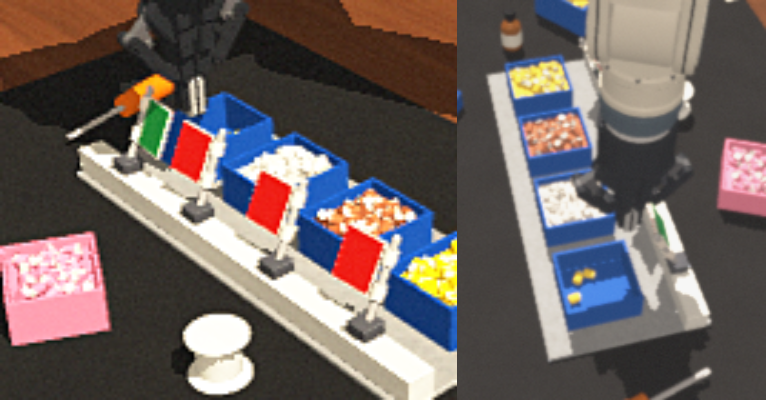

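The fingertip (197,97 in the left crop) is behind the green tag and above the bin, clear of both. Now the sweep: +x, then around towards −y.

>>> {"method": "servo_tool", "body": {"rows": [[0,0,9,0,0,0],[0,0,18,0,0,0],[0,0,27,0,0,0],[0,0,36,0,0,0],[0,0,45,0,0,0],[4,0,51,0,0,0],[9,0,57,0,0,0],[14,0,64,0,0,0],[20,0,69,0,0,0],[27,0,69,0,0,0],[34,0,69,0,0,0],[37,0,69,0,0,0]]}}

```text
time: 2.6
position: [0.5933, -0.2079, 0.0825]
eef_rot: [0.5, -0.5, 0.501, -0.5]
ft_force: [-0.3, 0.6, 0.2]
finger_gap: -0.001
```

>>> {"method": "servo_tool", "body": {"rows": [[0,0,0,0,0,0],[0,0,0,0,0,0],[0,-20,0,0,0,0],[0,-45,0,0,0,0],[0,-70,0,0,0,0],[0,-70,0,0,0,0]]}}

```text
time: 3.2
position: [0.5945, -0.2082, 0.1562]
eef_rot: [0.499, -0.498, 0.502, -0.501]
ft_force: [1.1, -0.2, -0.1]
finger_gap: 0.001
```

Run:
```python
from h import *
print(env.sense()['position'])
a=eyes.capture("scene")[130:270,140:300];b=eyes.capture("side")[130:350,200:370]
cv2.imwrite("pics/p4.png",np.hstack([cv2.resize(a,(457,400)),cv2.resize(b,(309,400))]))
```

```text
[ 0.59452808 -0.20818199  0.15618689]
```

View pics/p4.png

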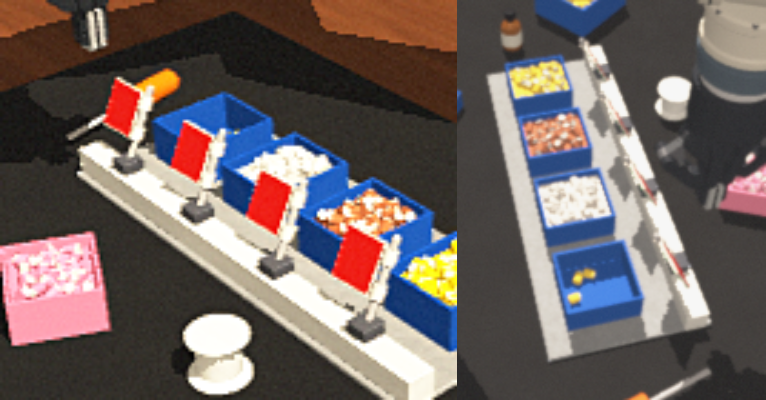

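The low bin's tag now shows red at (125,108), lying to −y at its stop, and nothing else moved. Next is the white bin's tag, mirrored (start 0.524, −0.124).

>>> {"method": "servo_tool", "body": {"rows": [[-20,0,-30,0,0,0],[-50,0,-60,0,0,0],[-84,0,-70,0,0,0],[-84,0,-70,0,0,0],[-84,20,-70,0,0,0],[-84,45,-70,0,0,0],[-84,65,-70,0,0,0],[-84,74,-70,0,0,0],[-84,74,-70,0,0,0],[-84,74,-70,0,0,0]]}}

```text
time: 4.3
position: [0.5238, -0.124, 0.0789]
eef_rot: [0.5, -0.499, 0.501, -0.5]
ft_force: [0.9, 0.2, 0.1]
finger_gap: -0.002
```

>>> {"method": "servo_tool", "body": {"rows": [[0,0,9,0,0,0],[0,0,18,0,0,0],[0,0,27,0,0,0],[0,0,36,0,0,0],[0,0,45,0,0,0],[-4,0,51,0,0,0],[-9,0,57,0,0,0],[-14,0,64,0,0,0],[-20,0,69,0,0,0],[-27,0,69,0,0,0],[-34,0,69,0,0,0],[-37,0,69,0,0,0]]}}

```text
time: 5.5
position: [0.5925, -0.0861, 0.079]
eef_rot: [0.5, -0.499, 0.501, -0.5]
ft_force: [-0.1, 0.1, 0.1]
finger_gap: -0.001
```

>>> {"method": "servo_tool", "body": {"rows": [[0,0,0,0,0,0],[0,0,0,0,0,0],[0,-20,0,0,0,0],[0,-45,0,0,0,0],[0,-72,0,0,0,0],[0,-72,0,0,0,0],[0,-72,0,0,0,0]]}}

```text
time: 6.2
position: [0.5925, -0.0863, 0.1514]
eef_rot: [0.5, -0.499, 0.501, -0.5]
ft_force: [-0.6, 0.0, -0.5]
finger_gap: -0.001
```

>>> {"method": "servo_tool", "body": {"rows": [[-20,0,-30,0,0,0],[-50,0,-60,0,0,0],[-72,0,-69,0,0,0],[-72,0,-69,0,0,0],[-72,20,-69,0,0,0],[-72,45,-69,0,0,0],[-72,62,-69,0,0,0],[-72,71,-69,0,0,0],[-72,71,-69,0,0,0],[-72,71,-69,0,0,0]]}}

```text
time: 7.2
position: [0.524, -0.0148, 0.0802]
eef_rot: [0.5, -0.499, 0.501, -0.5]
ft_force: [0.5, 0.2, -0.3]
finger_gap: -0.002
```

>>> {"method": "servo_tool", "body": {"rows": [[0,0,9,0,0,0],[0,0,18,0,0,0],[0,0,27,0,0,0],[0,0,36,0,0,0],[0,0,45,0,0,0],[-4,0,51,0,0,0],[-9,0,57,0,0,0],[-14,0,64,0,0,0],[-20,0,69,0,0,0],[-27,0,69,0,0,0],[-34,0,69,0,0,0],[-37,0,69,0,0,0]]}}

```text
time: 8.4
position: [0.5927, 0.0232, 0.0804]
eef_rot: [0.5, -0.499, 0.501, -0.5]
ft_force: [-0.3, 0.1, 0.6]
finger_gap: 0.0
```

>>> {"method": "servo_tool", "body": {"rows": [[0,0,0,0,0,0],[0,0,0,0,0,0],[0,-20,0,0,0,0],[0,-45,0,0,0,0],[0,-72,0,0,0,0],[0,-72,0,0,0,0],[0,-72,0,0,0,0]]}}

```text
time: 9.1
position: [0.5926, 0.023, 0.1527]
eef_rot: [0.5, -0.498, 0.501, -0.501]
ft_force: [-0.6, -0.8, -0.5]
finger_gap: 0.0
```

Last tag is the yellow bin's: post (0.569, 0.128), start (0.524, 0.096, 0.080).

>>> {"method": "servo_tool", "body": {"rows": [[-20,0,-30,0,0,0],[-50,0,-60,0,0,0],[-73,0,-69,0,0,0],[-73,0,-69,0,0,0],[-73,20,-69,0,0,0],[-73,45,-69,0,0,0],[-73,62,-69,0,0,0],[-73,72,-69,0,0,0],[-73,72,-69,0,0,0],[-73,72,-69,0,0,0]]}}

```text
time: 10.1
position: [0.5242, 0.0956, 0.0805]
eef_rot: [0.499, -0.499, 0.501, -0.501]
ft_force: [-0.1, 1.0, 0.9]
finger_gap: -0.001
```

>>> {"method": "servo_tool", "body": {"rows": [[0,0,9,0,0,0],[0,0,18,0,0,0],[0,0,27,0,0,0],[0,0,36,0,0,0],[0,0,45,0,0,0],[-4,0,51,0,0,0],[-9,0,57,0,0,0],[-14,0,64,0,0,0],[-20,0,69,0,0,0],[-27,0,69,0,0,0],[-34,0,69,0,0,0],[-37,0,69,0,0,0]]}}

```text
time: 11.3
position: [0.5929, 0.1335, 0.0807]
eef_rot: [0.5, -0.498, 0.501, -0.501]
ft_force: [-0.2, 0.1, -0.0]
finger_gap: 0.0
```

>>> {"method": "servo_tool", "body": {"rows": [[0,0,0,0,0,0],[0,0,0,0,0,0],[0,-20,0,0,0,0],[0,-45,0,0,0,0],[0,-85,-20,0,0,0],[0,-120,-60,0,0,0],[0,-150,-100,0,0,0],[0,-150,-120,0,0,0],[0,-150,-120,0,0,0],[0,-150,-120,0,0,0]]}}

```text
time: 12.3
position: [0.4724, 0.1335, 0.2306]
eef_rot: [0.499, -0.498, 0.502, -0.501]
ft_force: [-0.1, -0.0, 0.5]
finger_gap: 0.0
```

Run:
```python
from h import *
s=env.sense();print(s['time'],s['position'])
i=eyes.capture("scene");r,g,b=masks(i)
for n,m in(("red",r),("green",g)):
    for a,c in blobs(m,40): print(n,a,cast("scene",c,.0767)[0].round(4))
a=i[130:290,140:350];b=eyes.capture("side")[130:350,200:370]
cv2.imwrite("pics/p5.png",np.hstack([cv2.resize(a,(490,373)),cv2.resize(b,(288,373))]))
```

```text
12.3 [0.47240288 0.1335376  0.23060766]
red 137 [ 0.5619 -0.2289  0.0767]
green 139 [ 0.5625 -0.0653  0.0767]
green 172 [0.5623 0.0444 0.0767]
green 217 [0.5623 0.1543 0.0767]
```

View pics/p5.png

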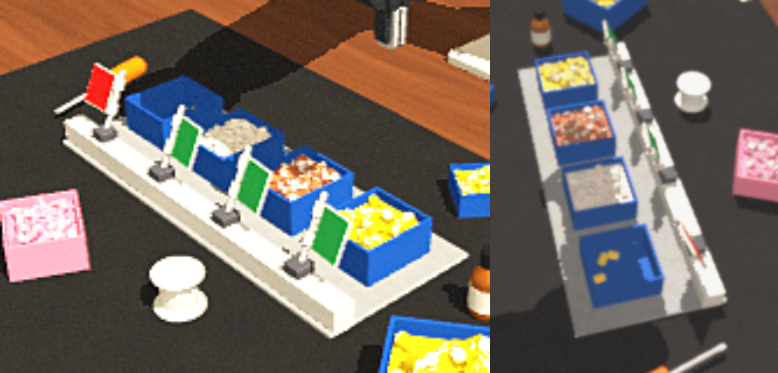

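The low bin's tag shows red at (103,87). The other three show green at (187,142), (252,182) and (328,234). The tag centres match the expected stop positions to about 2 mm, and the arm is clear.

```bash
python3 -c "
from cell import job
print(job.job_done())"
```

```text
the job is handed in; nothing more can be done
None
```

All four tags started on the wrong side, so I pushed each one over with the shut fingertips. The white, copper and yellow bins now show green, and the nearly empty bin at the −y end shows red.

In the last images, each tag's centre was within about 2 mm of where it should lie at its stop. The bins, spool, bottle and screwdriver looked unmoved to the eye; I didn't measure them. Force readings, taken at the end of each move, were about 1 N at most, and the robot's clock stood at about 12 s of the 56 s allowed. The arm was clear of everything when I handed in, and none of these checks failed.

One earlier measurement disagreed. In the first side view, the estimated positions of the three full bins were about 40 to 50 mm off along the row. I put this down to their contents and neighbouring bins hiding part of each outline. I used the tag-based fit instead, which agreed to 1.5 mm and was borne out by the pushes.

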